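# Collect the round kiln props into their caddy by height

### The arm

A 7-joint arm with a two-finger parallel gripper is mounted at the origin on a cart in front of the work surface, level with it; the furniture and walls round the work are solid. World frame = base frame: x ahead of the robot, y to its left, z up, the work surface at z = 0. Lengths are in m, angles in rad, forces in N, time in s.
With the tool pointing down it reaches from about 0.35 to 0.9 m from the base axis. Payload 8.1 kg.
Tool frame: the origin (TCP) lies between the finger pads; the fingertips stand 14 mm ahead of it and the grasp point (between the pads) lies 5 mm behind it; z points along the fingers, y is the line along which they close (so a half turn about z gives the same grasp; the last joint's range is limited). The gripper opens to 92 mm and grips with 3 to 60 N. Pads are 19 mm wide; open, the fingers measure 130 mm over their backs; the gripper's body (75 mm by 190 mm) begins 47 mm behind the grasp point.
Start: joints at [1.133, 0.434, 0.025, 1.573, -0.012, 1.134, -0.075], TCP at [0.205, -0.59, 0.241] pointing down, gripper open.
Joint ranges: [-2.62, 2.62], [-0.44, 2.09], [-1.27, 1.32], [0.08, 2.57], [-1.32, 4.46], [0.12, 2], [-2.74, 2.74]. Speed limits (rad/s): [2.22, 2.22, 3.01, 3.01, 3.14, 3.14, 3.14].

### API

Orientations are given as a unit quaternion [w, x, y, z].
In Python, from rig import robot gives the robot as it stands.
- The arm moves only by the tool step_hand, called after "Emit:" as a command line: name --pt "numbers of a row" for each row, then --argument value for the rest. Schema: {"type":"object","properties":{"motion":{"type":"array","items":{"type":"array","items":{"type":"number"},"minItems":5,"maxItems":5},"minItems":1,"maxItems":8},"grip_n":{"type":"number"},"only":{"type":"string"},"quiet":{"type":"boolean"},"lines":{"type":"string"}},"required":["motion"],"additionalProperties":false}. motion is a list of rows, 1 to 8 of them, each of 5 numbers: dx, dy, dz in shares of the most that a row can go, 1 being 62.5 mm, then a turn about the tool's z in shares of 90 degrees (1.0 is 90 degrees), then the finger opening in m; each row shifts and turns the commanded pose from where the row before left it, along the tool's axes as they then stand; what a row does not reach is not made up. A row lasts 1/8 s, in which the tool goes at most 0.0625 m and 0.188 rad, less where a joint would pass 70% of its speed; a pose out of reach is approached as far as the arm can. The fingers move at their own pace and stop on an object; grip_n is the grip in N (left out, the last holds). Time passes only in rows, so rows that do not move let the fingers close. The tool returns the time, the measured TCP pose, the force, the opening and the grip force at its end. only (a regular expression) keeps the lines of the reply that match it, lines (a string "A,B") keeps lines A to B, and quiet returns only ok. Input that does not fit is refused with a message, and nothing moves.
- robot.sense(): the state, without advancing time (a new reading comes with each control period).
- robot.capture(name): name is "side" or "top"; returns the picture (420x560x3 uint8, red, green, blue); there is no depth.
- robot.camera_info(name): a dict with "K" (3x3 intrinsics, pixels), "extrinsics" (4x4, takes a point from camera to world coordinates). Camera axes: x right, y up, looking along -z (the intrinsics and any distortion apply to the point x, -y, -z); pixel columns grow to the right and rows downward; lengths in m; the calibration is good to about 2 mm. A picture is of the moment at which its call begins. camera_info takes no time and is no camera call.
- robot.hand_in(): hands the job in; it is judged then, once.
The state is a dict: "time_s": time; "joints": joint angles; "dq": joint speeds; "effort": joint torques, N m; "tool_pos": TCP position; "eef_rot": TCP orientation; "wrist_force": force on the tool from outside, world axes, zero at the start; "wrist_torque": the same for the moment, N m; "width": finger opening in m; "grip_force": force on a finger pad.
Only numpy, scipy, OpenCV 4.12 (cv2) and the standard library are available. Lean on these libraries where they do the work, as an engineer would, in place of code of your own. Each camera call takes 0.05 s, during which the arm holds its last target. There are 200 camera calls.

### The job

Collect the three round tube-shaped kiln props into the small wooden caddy, standing upright, one in each compartment: the tallest next to the caddy's pull tab, the middle one in the middle, the shortest at the far end. Leave the square props and the wooden stamps standing where they are.

Things in the scene. Friction and masses are not known exactly. Their poses are not given: they have to be found in the camera images.
- caddy: Fixed open wooden caddy, 176 mm along its x, 62 mm along y, any yaw; walls and two cross partitions 18 mm high, 5 mm thick; inner floor 5 mm up. Three 52 x 52 mm compartments in a row, centres at x = +57, 0, -57 mm, y = 0. A low pull tab with a dark round mark (40 mm wide, top 14 mm up) sticks 20 mm out of the +x end. Origin: centre of its underside, on the work surface; z up.
- tube_tall: The tallest of three round kiln props: a buff ceramic tube standing on end, outer diameter 32 mm, open bore 18 mm, 80 mm tall. Loose, about 104 g. Origin: centre of its underside; z along the tube, upward at the start. The three tubes differ only in height (80, 62 and 44 mm).
- tube_middle: The middle one of three round kiln props: a buff ceramic tube standing on end, outer diameter 32 mm, open bore 18 mm, 62 mm tall. Loose, about 81 g. Origin: centre of its underside; z along the tube, upward at the start. The three tubes differ only in height (80, 62 and 44 mm).
- tube_short: The shortest of three round kiln props: a buff ceramic tube standing on end, outer diameter 32 mm, open bore 18 mm, 44 mm tall. Loose, about 57 g. Origin: centre of its underside; z along the tube, upward at the start. The three tubes differ only in height (80, 62 and 44 mm).
- square_tall: Look-alike that stays: a solid square kiln prop of the same buff ceramic, 32 x 32 mm and 74 mm tall, standing on end, loose. Origin: centre of its underside, z up.
- square_short: Look-alike that stays: a solid square kiln prop of the same buff ceramic, 32 x 32 mm and 50 mm tall, standing on end, loose. Origin: centre of its underside, z up.
- stamp_a: Look-alike that stays: a waisted wooden maker's stamp, 21 mm diameter, 56 mm tall, standing on end, loose. Origin: centre of its underside, z up.
- stamp_b: Look-alike that stays: a waisted wooden maker's stamp, 21 mm diameter, 56 mm tall, standing on end, loose. Origin: centre of its underside, z up.
There are look-alikes about, which are no part of the job. What is shaped like the tube_tall but blue or green is not meant.

How it is judged:
By the outcome, as a careful person would: the job done as asked, in the order asked, and still so for the second after the job is handed in, with the robot touching nothing.
It also fails if it takes over 72 s, if anything falls off the work surface, if the arm or the gripper's body presses on something with over 40 N, if the wrist force passes 120 N, or if a joint passes its speed limit or range.

## Working session

There is one attempt and no reset: what is moved stays moved. The work goes in short steps, Python scripts to look and compute and a tool call to move; the robot and the scene stay as the last step left them, time stands still between calls to the robot, and variables do not carry over. Pictures are saved under pics/ and viewed, at most 14 in all, crops included, and the job is handed in when it is done.

```bash
mkdir -p pics; ls; python3 - <<'E'
from rig import robot
import cv2,numpy as np
for n in("top","side"):
    im=robot.capture(n); cv2.imwrite(f"pics/{n}0.png",im[:,:,::-1]); i=robot.camera_info(n)
    print({k:(np.round(v,4).tolist() if k in("K","extrinsics") else v) for k,v in i.items()})
s=robot.sense(); print(s["time_s"],s["tool_pos"],s["eef_rot"],s["width"])
E
```

```text
pics
{'K': [[510.9472, 0.0, 270.4561], [0.0, 510.9472, 214.1638], [0.0, 0.0, 1.0]], 'extrinsics': [[0.0163, 0.9958, -0.0902, 0.4591], [-0.9999, 0.0163, -0.0006, 0.0901], [0.0008, 0.0902, 0.9959, 1.0709], [0.0, 0.0, 0.0, 1.0]]}
{'K': [[495.6299, 0.0, 288.4948], [0.0, 495.6299, 196.3646], [0.0, 0.0, 1.0]], 'extrinsics': [[-0.9708, 0.1438, -0.1922, 0.3677], [-0.24, -0.5797, 0.7787, 0.8697], [0.0006, 0.8021, 0.5972, 0.6519], [0.0, 0.0, 0.0, 1.0]]}
0.1 [ 0.20516266 -0.58989656  0.24001237] [-7.02777095e-04  9.86026603e-01  1.66586350e-01 -1.78681982e-04] 0.09193170355521718
```

View pics/top0.png

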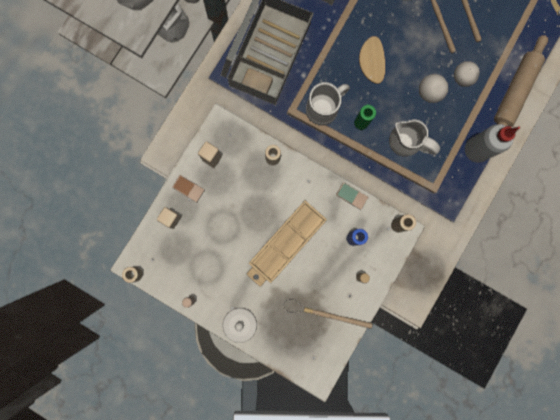

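View pics/side0.png

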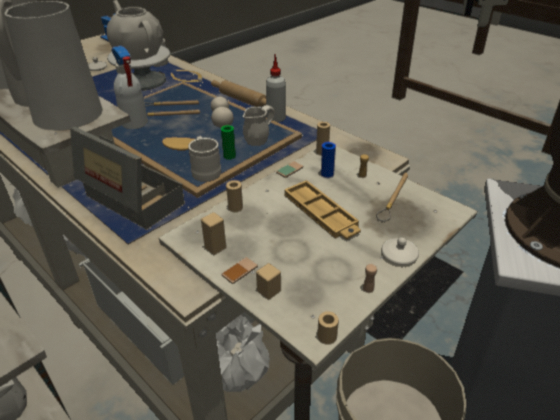

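Top view: the tubes, which have open bores, are at (273,155), (403,223) and (131,274). The squares are at (208,153) and (168,217), and the stamps at (188,301) and (364,277). The blue (358,237) and green (367,117) cylinders are not meant. The caddy runs from (313,210) to its tab at (257,277). In the side view the same tubes are at (234,195), (323,138) and (328,326). Next I'll confirm them in an enlarged crop and measure.

```bash
cat > h.py <<'E'
import cv2,numpy as np
from rig import robot
def ray(n,p):
    c=robot.camera_info(n);E=np.array(c["extrinsics"]);K=np.array(c["K"])
    d=np.linalg.inv(K)@[p[0],p[1],1]; d=E[:3,:3]@(d*[1,-1,-1]); return E[:3,3],d/np.linalg.norm(d)
def plane(n,p,z):
    o,d=ray(n,p); return o+d*(z-o[2])/d[2]
def tri(pt,ps):
    (a,u),(b,v)=ray("top",pt),ray("side",ps)
    s=np.linalg.lstsq(np.c_[u,-v],b-a,rcond=None)[0]; p,q=a+u*s[0],b+v*s[1]
    return (p+q)/2,np.linalg.norm(p-q)
def proj(n,P):
    c=robot.camera_info(n);E=np.array(c["extrinsics"]);K=np.array(c["K"])
    q=E[:3,:3].T@(np.array(P)-E[:3,3]); q=K@(q*[1,-1,-1]); return q[:2]/q[2]
E
python3 - <<'E'
import cv2,numpy as np
T=cv2.imread("pics/top0.png");S=cv2.imread("pics/side0.png")
def crop(I,c,r,z):
    x,y=c[0]-r,c[1]-r; o=cv2.resize(I[y:y+2*r,x:x+2*r],None,fx=z,fy=z,interpolation=cv2.INTER_CUBIC)
    for k in range(0,2*r,10 if r<40 else 20): 
        cv2.line(o,(k*z+z//2,0),(k*z+z//2,4),(0,0,255),1);cv2.line(o,(0,k*z+z//2),(4,k*z+z//2),(0,0,255),1)
    cv2.putText(o,f"{x},{y}",(8,14),0,.4,(255,0,255),1); return o
a=[crop(T,c,20,5) for c in((273,155),(403,223),(131,274))]+[crop(T,(286,243),50,2)]
b=[crop(S,c,20,5) for c in((234,195),(323,138),(328,326))]+[crop(S,(322,212),50,2)]
cv2.imwrite("pics/crops.png",np.vstack([np.hstack(a),np.hstack(b)]))
E
```

```text
(no output)
```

View pics/crops.png

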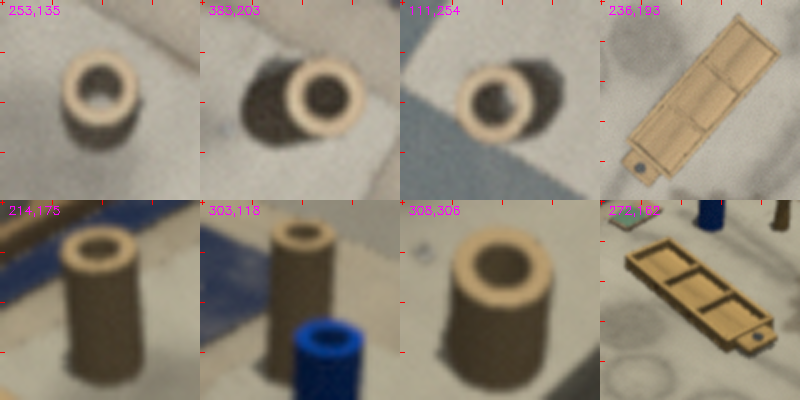

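The crop confirms three open-bore tubes: A top (272.6,152.2) / side (233.4,184.4), B top (407.8,222) / side (323,124.6), and C top (129.6,274.2) / side (328,319). The blue cylinder stands in front of B in the side view. The caddy tab's dark mark is at about (256,276.5) in the top view.

```bash
python3 - <<'E'
from h import *
for n,t,s in(("A",(272.6,152.2),(233.4,184.4)),("B",(407.8,222),(323,124.6)),("C",(129.6,274.2),(328,319))):
    P,e=tri(t,s); print(n,P.round(4),e.round(4))
T=cv2.imread("pics/top0.png")
h=cv2.cvtColor(T,cv2.COLOR_BGR2HSV)
m=cv2.inRange(h,(8,75,90),(25,255,255)); m=cv2.morphologyEx(m,cv2.MORPH_CLOSE,np.ones((5,5)))
cs=cv2.findContours(m,0,2)[0]
for c in cs:
    x,y,w,hh=cv2.boundingRect(c)
    if cv2.contourArea(c)>30 and 110<x<420 and 140<y<320: print((x,y,w,hh),cv2.contourArea(c))
c=[c for c in cs if cv2.pointPolygonTest(c,(290,240),False)>=0][0]
mm=np.zeros_like(m);cv2.drawContours(mm,[c],-1,255,-1);ys,xs=np.nonzero(mm)
# cut the tab off: opening
W=np.array([plane("top",(x,y),.018)[:2] for x,y in zip(xs,ys)])
tab=plane("top",(256,276.5),.014)[:2]
r=cv2.minAreaRect(W.astype(np.float32)); bx=cv2.boxPoints(r)
print("all",r,"tab",tab)
ct=np.array(r[0]); u=(tab-ct)/np.linalg.norm(tab-ct)
a=np.deg2rad(r[2]); ax=[np.array([np.cos(a),np.sin(a)]),np.array([-np.sin(a),np.cos(a)])]
x=max(ax,key=lambda v:abs(v@u)); x=x*np.sign(x@u); yv=np.array([-x[1],x[0]])
p=W@x;q=W@yv
far=p.min(); body=p<far+.15
for s in np.linspace(.01,.2,20):
    k=abs(p-far-s)<.005
    if k.any(): print(round(s,3),q[k].min().round(4),q[k].max().round(4),end="; ")
ctr=x*(far+.088)+yv*np.median([(q[body].min()+q[body].max())/2])
print("\nyaw",np.arctan2(x[1],x[0]),"ctr",ctr,"len",p.max()-far,"tab dist",(tab-ctr)@x,(tab-ctr)@yv)
# squares/stamps & blue
for n,px,z in(("sqT",(208,153),.074),("sqS",(168,217),.05),("stA",(188,301),.056),("stB",(364,277),.056),("blue",(358,237),.08)): print(n,plane("top",px,z)[:2].round(3))
R=robot.sense();print(R["joints"])
E
```

```text
A [0.6761 0.0888 0.0627] 0.0021
B [ 0.5393 -0.1765  0.0797] 0.0028
C [0.4277 0.37   0.0444] 0.001
(304, 308, 67, 19) 142.0
(360, 273, 9, 10) 54.5
(247, 201, 79, 85) 2526.5
(174, 176, 21, 20) 215.5
all ((0.4922149181365967, 0.06123284995555878), (0.06024464964866638, 0.19262202084064484), 49.071556091308594) tab [0.42576857 0.11842858]
0.01 -0.3987 -0.34; 0.02 -0.3981 -0.3393; 0.03 -0.3986 -0.34; 0.04 -0.3977 -0.3391; 0.05 -0.3981 -0.3395; 0.06 -0.3988 -0.3386; 0.07 -0.3979 -0.3391; 0.08 -0.3984 -0.3398; 0.09 -0.3988 -0.3391; 0.1 -0.3981 -0.3394; 0.11 -0.3986 -0.3389; 0.12 -0.3987 -0.3391; 0.13 -0.3982 -0.3386; 0.14 -0.3985 -0.3391; 0.15 -0.3979 -0.3394; 0.16 -0.3984 -0.3386; 0.17 -0.3973 -0.3393; 0.18 -0.389 -0.3484; 0.19 -0.3869 -0.3504; 
yaw 2.427256549665311 ctr [0.49849407 0.05578819] len 0.19262196645013754 tab dist 0.09598289759410002 0.0003170458271028207
sqT [0.669 0.216]
sqS [0.542 0.296]
stA [0.377 0.25 ]
stB [ 0.43  -0.096]
blue [ 0.507 -0.08 ]
[ 1.13340916  0.43517246  0.02497919  1.57400413 -0.01161793  1.13401154
 -0.07507176]
```

The heights identify the tubes: B = tall (79.7 mm), A = middle (62.7 mm), C = short (44.4 mm). The caddy measures about 60×178 mm, which fits, with the tab end at yaw 2.427. I'll keep the fingers closing across the caddy for all three grasps, with the fingertips above the walls.

```bash
cat >> h.py <<'E'
from scipy.spatial.transform import Rotation
def to(x,y,z,ang=0.8565,quiet=False):
    s=robot.sense();q=s["eef_rot"];R=Rotation.from_quat([q[1],q[2],q[3],q[0]]).as_matrix()
    d=R.T@(np.array([x,y,z])-s["tool_pos"]); a=np.arctan2(R[1,1],R[0,1]); t=(ang-a+np.pi/2)%np.pi-np.pi/2
    print("d",d.round(4),"turn",round(-t,4),"(or",round(-t-np.sign(-t)*np.pi,3),") t",round(s["time_s"],2),"j7",s["joints"][6].round(2))
E
python3 -c "
from h import *
to(.5393,-.1765,.15)"
```

```text
d [ 0.4514 -0.2806  0.0904] turn 1.049 (or -2.093 ) t 0.1 j7 -0.08
```

Careful with the scale: shifts go in shares of 62.5 mm and turns go in shares of 90 degrees. That gives: 0.05 m is 0.8, -0.031 m is -0.496.

Emit:
step_hand --pt "0.8 -0.496 0 0 0.07" --pt "0.8 -0.496 0 0 0.07" --pt "0.8 -0.496 0 0 0.07" --pt "0.8 -0.496 0 0 0.07" --pt "0.8 -0.496 0 0 0.07" --pt "0.8 -0.496 0 0 0.07" --pt "0.8 -0.496 0 0 0.07" --pt "0.8 -0.496 0 0 0.07" --grip_n 20

```text
time_s: 1.1
tool_pos: [0.5025, -0.2231, 0.2406]
eef_rot: [0.0, 0.986, 0.166, -0.0]
wrist_force: [1.3, -1.0, -0.4]
width: 0.0702
grip_force: 0.0
```

Emit:
step_hand --pt "0 0 0 -0.1146 0.07" --pt "0 0 0 -0.1146 0.07" --pt "0 0 0 -0.1146 0.07" --pt "0 0 0 -0.1146 0.07" --pt "0 0 0 -0.1146 0.07" --pt "0 0 0 -0.1146 0.07" --pt "0 0 0 -0.1146 0.07" --pt "0 0 0 -0.1146 0.07"

```text
time_s: 2.1
tool_pos: [0.5014, -0.2246, 0.2404]
eef_rot: [-0.0, 0.629, 0.777, -0.0]
wrist_force: [-0.0, -0.0, -0.2]
width: 0.0699
grip_force: 0.0
```

```bash
python3 -c "
from h import *
to(.5393,-.1765,.15)"
```

```text
d [0.0392 0.0472 0.0903] turn -0.6467 (or 2.495 ) t 2.1 j7 0.37
```

In the tool's units: 0.02 m is 0.32, -0.1617 rad is -0.1029.

Emit:
step_hand --pt "0 0 0.32 -0.1029 0.07" --pt "0 0 0.32 -0.1029 0.07" --pt "0 0 0.32 -0.1029 0.07" --pt "0 0 0.32 -0.1029 0.07"

```text
time_s: 2.6
tool_pos: [0.5014, -0.2247, 0.1598]
eef_rot: [-0.0, 0.35, 0.937, -0.0]
wrist_force: [0.4, 0.3, -0.5]
width: 0.0704
grip_force: 0.0
```

```bash
python3 -c "
from h import *
to(.5393,-.1765,.05)"
```

```text
d [0.0029 0.0613 0.1098] turn -0.0006 (or 3.141 ) t 2.6 j7 0.9
```

In the tool's units: 0.04 m is 0.64, 0.03065 m is 0.4904.

Emit:
step_hand --pt "0.024 0.4904 0 0 0.07" --pt "0.0224 0.4904 0 0 0.07" --pt "0 0 0 0 0.07" --pt "0 0 0.64 0 0.07" --pt "0 0 0.64 0 0.07" --pt "0 0 0.48 0 0.07" --pt "0 0 0 0 0.07" --pt "0 0 0 0 0.07"

```text
time_s: 3.6
tool_pos: [0.5403, -0.1771, 0.0517]
eef_rot: [0.0, 0.353, 0.936, -0.0]
wrist_force: [0.1, 0.1, 1.4]
width: 0.0701
grip_force: 0.0
```

```bash
python3 -c "
from h import *
to(.5393,-.1765,.05)"
```

```text
d [ 0.0011 -0.0002  0.0017] turn -0.0062 (or 3.135 ) t 3.6 j7 0.69
```

Emit:
step_hand --pt "0 0 0 0 0.02" --pt "0 0 0 0 0.02" --pt "0 0 0 0 0.02" --pt "0 0 0 0 0.02" --pt "0 0 0 0 0.02"

```text
time_s: 4.22
tool_pos: [0.54, -0.1767, 0.0509]
eef_rot: [0.0, 0.352, 0.936, -0.0]
wrist_force: [-1.4, -0.2, 2.1]
width: 0.0321
grip_force: 20.0
```

Gripped at 32.1 mm, which is the tube's diameter. Next is lifting it clear of the blue cylinder and carrying it over the compartment beside the tab.

In the tool's units: -0.06 m is -0.96, -0.05 m is -0.8.

Emit:
step_hand --pt "0 0 -0.8 0 0.02" --pt "0 0 -0.96 0 0.02" --pt "0 0 0 0 0.02" --grip_n 25

```text
time_s: 4.6
tool_pos: [0.5428, -0.1768, 0.1652]
eef_rot: [0.004, 0.352, 0.936, 0.0]
wrist_force: [-0.1, 0.4, -1.7]
width: 0.0322
grip_force: 25.0
```

```bash
python3 -c "
from h import *
to(.4554,.0931,.16)"
```

```text
d [0.2437 0.1453 0.004 ] turn -0.0057 (or 3.136 ) t 4.6 j7 0.79
```

In the tool's units: 0.044 m is 0.704, 0.04 m is 0.64.

Emit:
step_hand --pt "0.64 0.384 0 0 0.02" --pt "0.64 0.384 0 0 0.02" --pt "0.64 0.384 0 0 0.02" --pt "0.64 0.384 0 0 0.02" --pt "0.64 0.384 0 0 0.02" --pt "0.704 0.4 0 0 0.02" --pt "0 0 0 0 0.02" --pt "0 0 0 0 0.02"

```text
time_s: 5.6
tool_pos: [0.4518, 0.0927, 0.1601]
eef_rot: [-0.0, 0.352, 0.936, -0.0]
wrist_force: [0.1, -0.2, -1.5]
width: 0.032
grip_force: 25.0
```

```bash
python3 -c "
from h import *
to(.4554,.0931,.16)"
```

```text
d [-0.0024  0.0026  0.0001] turn -0.0052 (or 3.136 ) t 5.6 j7 0.25
```

In the tool's units: 0.04 m is 0.64, 0.03 m is 0.48.

Emit:
step_hand --pt "-0.0384 0.0416 0.64 0 0.02" --pt "0 0 0.48 0 0.02" --pt "0 0 0.224 0 0.02" --pt "0 0 0.128 0 0.02" --pt "0 0 0.096 0 0.02" --pt "0 0 0.064 0 0.02" --pt "0 0 0 0 0.02" --pt "0 0 0 0 0.02"

```text
time_s: 6.6
tool_pos: [0.4559, 0.0937, 0.0591]
eef_rot: [0.0, 0.352, 0.936, 0.0]
wrist_force: [-0.0, 0.9, -1.5]
width: 0.0318
grip_force: 25.0
```

```bash
python3 - <<'E'
from h import *
im=robot.capture("side")[:,:,::-1]; x,y=272,122
cv2.imwrite("pics/s1.png",cv2.resize(im[y:y+120,x:x+140],None,fx=4,fy=4,interpolation=2))
E
```

```text
(no output)
```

View pics/s1.png

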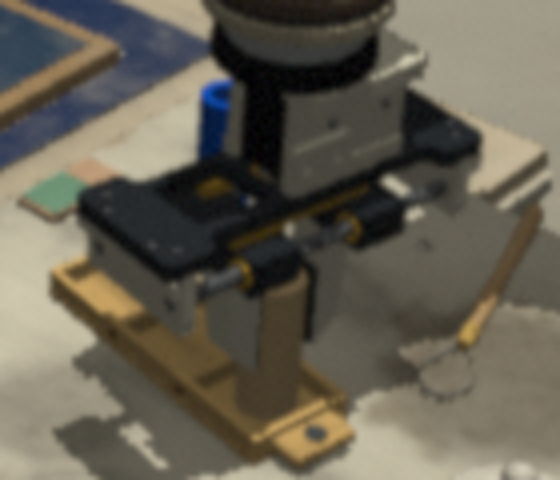

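The tube is in the tab-end compartment (base at about (270,400) in the crop, tab at (315,440)), about 3 mm above the floor. Next I'll lower it, release, and rise.

In the tool's units: -0.06 m is -0.96, 0.003 m is 0.048.

Emit:
step_hand --pt "0 0 0.048 0 0.02" --pt "0 0 0.016 0 0.02" --pt "0 0 0 0 0.04" --pt "0 0 0 0 0.06" --pt "0 0 0 0 0.06" --pt "0 0 -0.64 0 0.07" --pt "0 0 -0.96 0 0.07" --pt "0 0 0 0 0.07"

```text
time_s: 7.65
tool_pos: [0.458, 0.0947, 0.1584]
eef_rot: [0.003, 0.352, 0.936, 0.002]
wrist_force: [-0.4, 0.1, 0.1]
width: 0.0702
grip_force: 0.0
```

```bash
python3 -c "
from h import *
to(.6761,.0888,.16)"
```

```text
d [-1.678e-01  1.394e-01 -1.000e-04] turn -0.006 (or 3.136 ) t 7.65 j7 0.24
```

Emit:
step_hand --pt "-0.672 0.56 0 0 0.07" --pt "-0.672 0.56 0 0 0.07" --pt "-0.672 0.56 0 0 0.07" --pt "-0.672 0.56 0 0 0.07" --pt "0 0 0 0 0.07" --pt "0 0 0 0 0.07"

```text
time_s: 8.4
tool_pos: [0.6732, 0.0883, 0.1533]
eef_rot: [-0.001, 0.352, 0.936, -0.0]
wrist_force: [-1.0, 0.7, 0.6]
width: 0.07
grip_force: 0.0
```

```bash
python3 -c "
from h import *
to(.6761,.0888,.043)"
```

```text
d [-0.002   0.0024  0.1103] turn -0.0053 (or 3.136 ) t 8.4 j7 0.34
```

In the tool's units: 0.04 m is 0.64, 0.03 m is 0.48.

Emit:
step_hand --pt "-0.032 0.0384 0.64 0 0.07" --pt "0 0 0.64 0 0.07" --pt "0 0 0.48 0 0.07" --pt "0 0 0 0 0.07" --pt "0 0 0 0 0.02" --pt "0 0 0 0 0.02" --pt "0 0 0 0 0.02" --pt "0 0 0 0 0.02"

```text
time_s: 9.4
tool_pos: [0.6776, 0.0885, 0.0453]
eef_rot: [0.0, 0.352, 0.936, 0.0]
wrist_force: [-0.5, -1.0, -1.3]
width: 0.0346
grip_force: 0.0
```

Emit:
step_hand --pt "0 0 -0.8 0 0.02" --pt "0 0 -0.96 0 0.02" --pt "0 0 0 0 0.02"

```text
time_s: 9.78
tool_pos: [0.6802, 0.0899, 0.1605]
eef_rot: [0.004, 0.352, 0.936, 0.003]
wrist_force: [-0.3, 0.4, -0.6]
width: 0.0305
grip_force: 25.0
```

```bash
python3 -c "
from h import *
to(.4985,.0558,.16)"
```

```text
d [ 0.114  -0.1455 -0.0012] turn -0.0059 (or 3.136 ) t 9.78 j7 0.34
```

The fingers only finished closing as the lift began, and the width of 30.5 mm is suspect, so I'll look.

```bash
python3 - <<'E'
from h import *
im=robot.capture("side")[:,:,::-1]; x,y=160,90
cv2.imwrite("pics/s2.png",cv2.resize(im[y:y+140,x:x+190],None,fx=4,fy=4,interpolation=2))
s=robot.sense();print(s["width"],s["wrist_force"],s["tool_pos"])
print(proj("side",s["tool_pos"]), proj("side",s["tool_pos"]-np.array([0,0,.045])))
E
```

```text
0.030832393939074717 [-0.78496587 -0.39516861 -1.66731332] [0.67861168 0.08906411 0.15736467]
[229.4647623  144.62131636] [231.05431932 164.09723492]
```

View pics/s2.png

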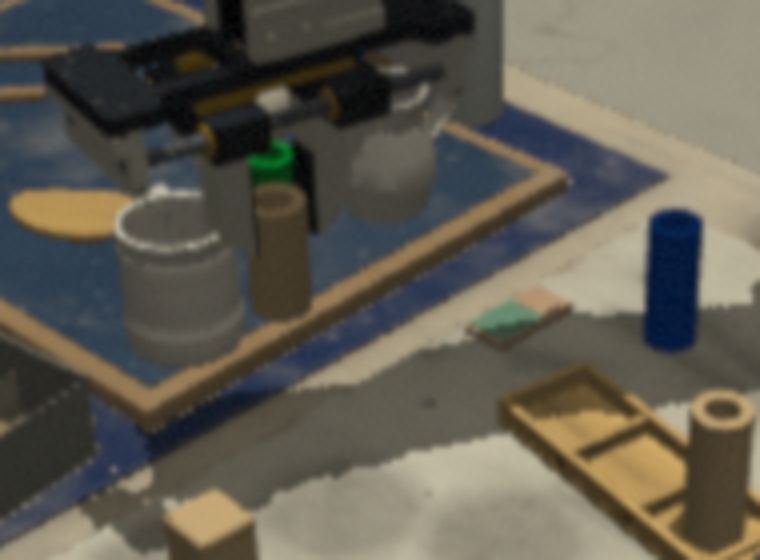

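The middle tube hangs upright (crop (280,250)), about 2 mm lower in the grip than planned, which is fine. The tall tube stands upright in the tab compartment. I'll carry on with a firmer grip.

In the tool's units: -0.036 m is -0.576, 0.028 m is 0.448.

Emit:
step_hand --pt "0.448 -0.576 0 0 0.02" --pt "0.448 -0.576 0 0 0.02" --pt "0.448 -0.576 0 0 0.02" --pt "0.448 -0.576 0 0 0.02" --pt "0 0 0 0 0.02" --pt "0 0 0 0 0.02" --pt "0 0 0 0 0.02" --grip_n 35

```text
time_s: 10.7
tool_pos: [0.499, 0.0544, 0.1544]
eef_rot: [-0.0, 0.352, 0.936, 0.0]
wrist_force: [0.2, 0.0, -0.8]
width: 0.0302
grip_force: 35.0
```

```bash
python3 -c "
from h import *
to(.4985,.0558,.052)"
```

```text
d [0.0013 0.0007 0.1024] turn -0.0059 (or 3.136 ) t 10.7 j7 0.32
```

In the tool's units: 0.04 m is 0.64, 0.03 m is 0.48.

Emit:
step_hand --pt "0.016 0 0.64 0 0.02" --pt "0 0 0.48 0 0.02" --pt "0 0 0.24 0 0.02" --pt "0 0 0.112 0 0.02" --pt "0 0 0.064 0 0.02" --pt "0 0 0.048 0 0.02" --pt "0 0 0 0 0.02" --pt "0 0 0 0 0.02"

```text
time_s: 11.7
tool_pos: [0.4985, 0.0545, 0.0587]
eef_rot: [0.002, 0.353, 0.936, -0.0]
wrist_force: [-8.0, -3.6, 31.8]
width: 0.0305
grip_force: 35.0
```

```bash
python3 - <<'E'
from h import *
im=robot.capture("side")[:,:,::-1]; x,y=260,122
cv2.imwrite("pics/s3.png",cv2.resize(im[y:y+120,x:x+140],None,fx=4,fy=4,interpolation=2))
E
```

```text
(no output)
```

View pics/s3.png

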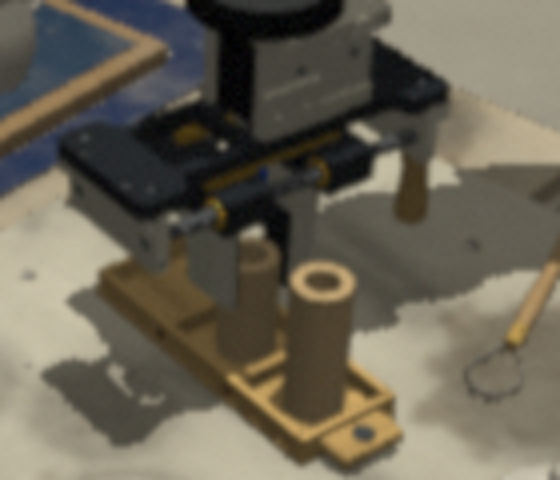

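The upward force of 32 N says it is resting on something: the floor or a partition. Before releasing, I'll measure the tube's top centre (crop about (257,254)) against the TCP.

```bash
python3 - <<'E'
from h import *
s=robot.sense();t=s["tool_pos"];print(t,s["wrist_force"])
for dz in(-.05,0,.01,.02): print(dz,proj("side",t+[0,0,dz]).round(1))
for zz,h in((.005,.062),(.018,.062)):
  print(zz,"top",proj("side",[.4985,.0558,zz+h]).round(1),"base ctr",proj("side",[.4985,.0558,zz]).round(1))
print("obs top",260+257/4-.4,122+254/4-.4)
for z in(.067,.080): print(z,plane("side",(260+257/4-.4,122+254/4-.4),z))
E
python3 - <<'E'
import cv2
i=cv2.imread("pics/s3.png")[200:420,160:380]
cv2.imwrite("pics/s3b.png",cv2.resize(cv2.convertScaleAbs(i,alpha=1.6),None,fx=2.7,fy=2.7,interpolation=2))
E
```

```text
[0.49848824 0.05447956 0.0586451 ] [-8.92951994 -3.64961487 31.53212535]
-0.05 [320.9 208. ]
0 [321.9 188.8]
0.01 [322.1 184.8]
0.02 [322.3 180.8]
0.005 top [322.  185.8] base ctr [320.8 209.8]
0.018 top [322.2 180.6] base ctr [321.  204.9]
obs top 323.85 185.1
0.067 [0.49523619 0.05236944 0.067     ]
0.08 [0.4924026  0.07053482 0.08      ]
```

View pics/s3b.png

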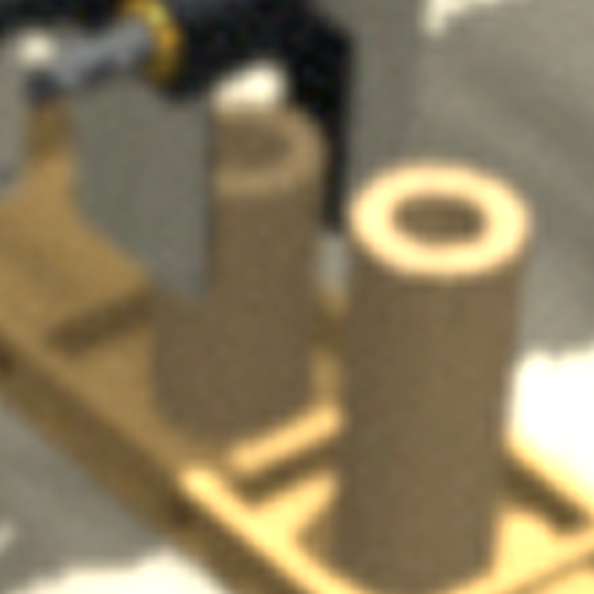

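The top's row (185.1) fits the tube standing on the compartment floor (185.8), not on a wall (180.6). I'll take off the pressure, release, and rise.

In the tool's units: -0.06 m is -0.96, -0.004 m is -0.064.

Emit:
step_hand --pt "0 0 -0.064 0 0.02" --pt "0 0 0 0 0.02" --pt "0 0 0 0 0.04" --pt "0 0 0 0 0.06" --pt "0 0 0 0 0.06" --pt "0 0 -0.64 0 0.07" --pt "0 0 -0.96 0 0.07" --pt "0 0 0 0 0.07"

```text
time_s: 12.75
tool_pos: [0.4999, 0.0558, 0.1637]
eef_rot: [0.003, 0.352, 0.936, 0.002]
wrist_force: [0.5, 0.1, -1.6]
width: 0.0701
grip_force: 0.0
```

```bash
python3 -c "
from h import *
to(.4277,.37,.16)"
```

```text
d [0.2615 0.1886 0.0034] turn -0.0058 (or 3.136 ) t 12.75 j7 0.32
```

In the tool's units: 0.044 m is 0.704, 0.041 m is 0.656.

Emit:
step_hand --pt "0.704 0.512 0 0 0.07" --pt "0.704 0.512 0 0 0.07" --pt "0.704 0.512 0 0 0.07" --pt "0.704 0.512 0 0 0.07" --pt "0.704 0.512 0 0 0.07" --pt "0.656 0.464 0 0 0.07" --pt "0 0 0 0 0.07" --pt "0 0 0 0 0.07"

```text
time_s: 13.75
tool_pos: [0.4256, 0.3683, 0.1588]
eef_rot: [-0.0, 0.352, 0.936, -0.001]
wrist_force: [-0.3, -0.9, -0.0]
width: 0.0702
grip_force: 0.0
```

```bash
python3 - <<'E'
from h import *
to(.4277,.37,.034)
im=robot.capture("side")[:,:,::-1]; x,y=200,130
cv2.imwrite("pics/s4.png",cv2.resize(im[y:y+220,x:x+240],None,fx=2.5,fy=2.5,interpolation=2))
E
```

```text
d [-0.0004  0.0029  0.1248] turn -0.0053 (or 3.136 ) t 13.75 j7 -0.31
```

View pics/s4.png

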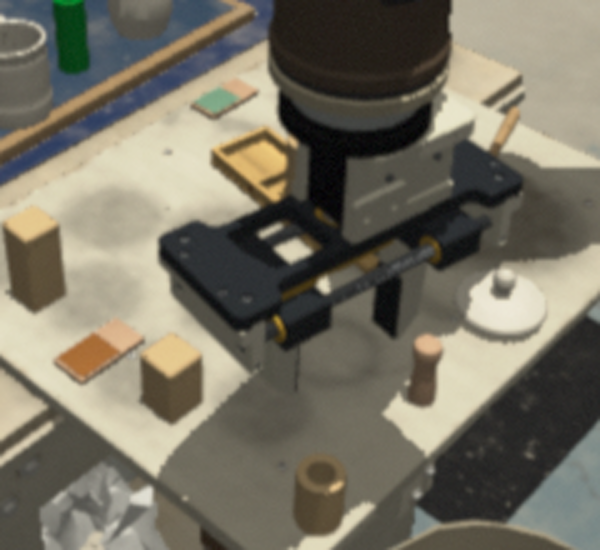

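The hand is above the short tube (crop (319,470)), and the squares and stamps are undisturbed. Next I'll descend and grip, allowing more time for closing.

In the tool's units: 0.04 m is 0.64, 0.03 m is 0.48.

Emit:
step_hand --pt "0 0.04 0.64 0 0.07" --pt "0 0 0.64 0 0.07" --pt "0 0 0.48 0 0.07" --pt "0 0 0.224 0 0.07" --pt "0 0 0 0 0.07" --pt "0 0 0 0 0.07" --grip_n 25

```text
time_s: 14.55
tool_pos: [0.4282, 0.3712, 0.0368]
eef_rot: [0.0, 0.353, 0.936, 0.001]
wrist_force: [-0.2, -0.2, 0.5]
width: 0.0701
grip_force: 0.0
```

```bash
python3 -c "
from h import *
to(.4277,.37,.034)"
```

```text
d [-0.0005 -0.0012  0.0028] turn -0.0063 (or 3.135 ) t 14.55 j7 -0.43
```

Emit:
step_hand --pt "0 0 0 0 0.02" --pt "0 0 0 0 0.02" --pt "0 0 0 0 0.02" --pt "0 0 0 0 0.02" --pt "0 0 0 0 0.02" --pt "0 0 0 0 0.02"

```text
time_s: 15.3
tool_pos: [0.4275, 0.3709, 0.0358]
eef_rot: [0.0, 0.352, 0.936, 0.0]
wrist_force: [0.3, 0.3, 1.8]
width: 0.0317
grip_force: 25.0
```

In the tool's units: -0.05 m is -0.8, -0.02 m is -0.32.

Emit:
step_hand --pt "0 0 -0.32 0 0.02" --pt "0 0 -0.8 0 0.02" --pt "0 0 -0.8 0 0.02" --pt "0 0 0 0 0.02" --pt "0 0 0 0 0.02"

```text
time_s: 15.92
tool_pos: [0.4275, 0.3706, 0.1562]
eef_rot: [0.0, 0.352, 0.936, 0.0]
wrist_force: [0.0, -0.4, -1.3]
width: 0.0319
grip_force: 25.0
```

```bash
python3 -c "
from h import *
to(.5416,.0185,.16)"
```

```text
d [-0.318  -0.1894 -0.0037] turn -0.0059 (or 3.136 ) t 15.93 j7 -0.31
```

In the tool's units: -0.046 m is -0.736, -0.042 m is -0.672.

Emit:
step_hand --pt "-0.736 -0.432 0 0 0.02" --pt "-0.736 -0.432 0 0 0.02" --pt "-0.736 -0.432 0 0 0.02" --pt "-0.736 -0.432 0 0 0.02" --pt "-0.736 -0.432 0 0 0.02" --pt "-0.736 -0.432 0 0 0.02" --pt "-0.672 -0.432 0 0 0.02" --pt "0 0 0 0 0.02"

```text
time_s: 16.92
tool_pos: [0.5418, 0.0136, 0.154]
eef_rot: [-0.001, 0.356, 0.935, -0.002]
wrist_force: [-0.9, 0.6, -1.1]
width: 0.0319
grip_force: 25.0
```

Emit:
step_hand --pt "0 0 0 0 0.02"

```text
time_s: 17.05
tool_pos: [0.5411, 0.0195, 0.1548]
eef_rot: [-0.001, 0.352, 0.936, -0.0]
wrist_force: [-0.5, 1.3, -0.6]
width: 0.0319
grip_force: 25.0
```

```bash
python3 -c "
from h import *
to(.5416,.0185,.041)"
```

```text
d [-0.0012 -0.0003  0.1138] turn -0.0058 (or 3.136 ) t 17.05 j7 0.38
```

In the tool's units: 0.04 m is 0.64, 0.018 m is 0.288.

Emit:
step_hand --pt "-0.016 0 0.64 0 0.02" --pt "0 0 0.64 0 0.02" --pt "0 0 0.288 0 0.02" --pt "0 0 0.128 0 0.02" --pt "0 0 0.08 0 0.02" --pt "0 0 0 0 0.02" --pt "0 0 0 0 0.02"

```text
time_s: 17.92
tool_pos: [0.5432, 0.0185, 0.0455]
eef_rot: [0.001, 0.352, 0.936, 0.0]
wrist_force: [0.5, -0.7, -1.1]
width: 0.0318
grip_force: 25.0
```

```bash
python3 - <<'E'
from h import *
im=robot.capture("side")[:,:,::-1]; x,y=250,122
cv2.imwrite("pics/s5.png",cv2.resize(im[y:y+120,x:x+140],None,fx=5,fy=5,interpolation=2))
E
```

```text
(no output)
```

View pics/s5.png

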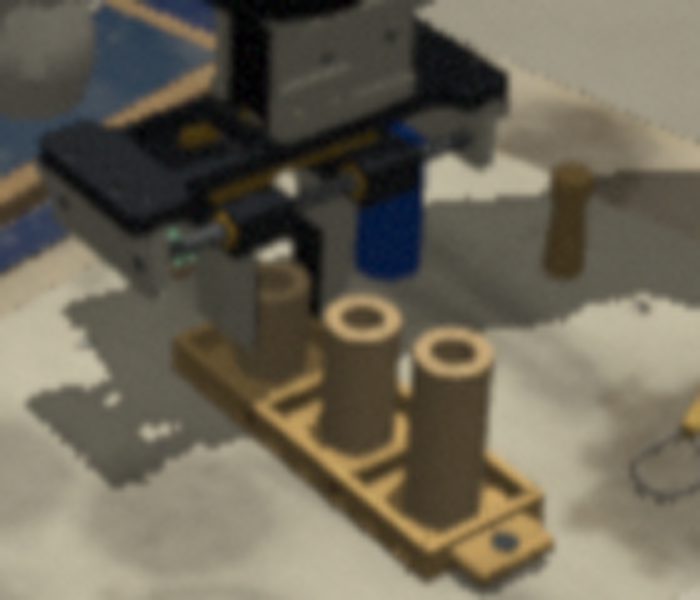

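The short tube is in the far compartment, with the middle and tall tubes upright in theirs. I'll lower the last 4 mm, release, and rise.

Emit:
step_hand --pt "0 0 0.048 0 0.02" --pt "0 0 0.016 0 0.02" --pt "0 0 0 0 0.02" --pt "0 0 0 0 0.04" --pt "0 0 0 0 0.06" --pt "0 0 0 0 0.06"

```text
time_s: 18.73
tool_pos: [0.5427, 0.0185, 0.0407]
eef_rot: [-0.0, 0.352, 0.936, 0.0]
wrist_force: [0.3, 0.1, 0.2]
width: 0.0554
grip_force: 0.0
```

Emit:
step_hand --pt "0 0 -0.48 0 0.06" --pt "0 0 -0.8 0 0.06" --pt "0 0 -0.96 0 0.06" --pt "0 0 -0.96 0 0.06" --pt "-0.96 0 0 0 0.06" --pt "-0.96 0 0 0 0.06" --pt "-0.96 0 0 0 0.06" --pt "0 0 0 0 0.06"

```text
time_s: 19.73
tool_pos: [0.6798, -0.1053, 0.2388]
eef_rot: [-0.0, 0.355, 0.935, -0.001]
wrist_force: [-1.1, 0.5, -0.3]
width: 0.0602
grip_force: 0.0
```

```bash
python3 - <<'E'
from h import *
a=robot.capture("top")[:,:,::-1];b=robot.capture("side")[:,:,::-1]
cv2.imwrite("pics/end.png",np.hstack([cv2.resize(a[130:320,110:430],(400,238)),cv2.resize(b[110:350,160:560],(400,238))]))
E
```

```text
(no output)
```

View pics/end.png

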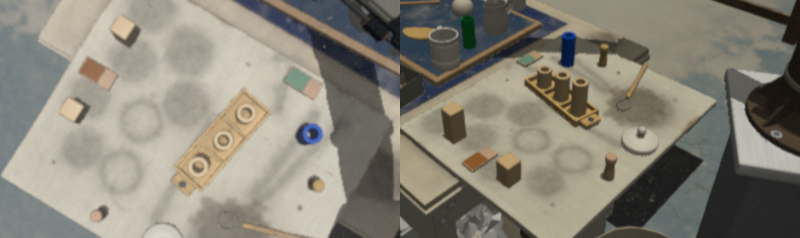

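All three tubes stand upright in the caddy, with the tall one by the tab (top-view crop (198,165)), then the middle one (222,140) and the short one (245,113). The squares, stamps and blue cylinder are untouched and the gripper is clear.

Emit:
step_hand --pt "0 0 0 0 0.06" --pt "0 0 0 0 0.06"

```text
time_s: 20.08
tool_pos: [0.6775, -0.0991, 0.2413]
eef_rot: [0.0, 0.352, 0.936, 0.0]
wrist_force: [-0.7, -0.4, 0.1]
width: 0.0598
grip_force: 0.0
```

```bash
python3 -c "
from rig import robot
print(robot.hand_in())"
```

```text
the job is handed in; nothing more can be done
None
```

The three tubes stand upright in the caddy, tall by the tab, middle in the centre and short at the far end, with the square props and stamps untouched; the job was handed in at about 20 s, and no verdict was returned.

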